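Slide the loaded sample carrier into the reader and prove its catch

ROBOT

A 6-joint arm with a two-finger parallel gripper is mounted at the origin on the work surface; the furniture and walls round the work are solid. World frame = base frame: x ahead of the robot, y to its left, z up, the work surface at z = 0. Lengths are in m, angles in rad, forces in N, time in s.
With the tool pointing down it reaches from about 0.425 to 1.125 m from the base axis. Payload 14.9 kg.
Tool frame: the origin (TCP) lies at the centre of the arm's flange, where the gripper is bolted on; the fingertips stand 191 mm ahead of it and the grasp point (between the pads) lies 172 mm ahead of it (bot.tip_extent is the distance from the TCP to the fingertips, in m); z points along the fingers, y is the line along which they close (so a half turn about z gives the same grasp; the last joint's range is limited). The gripper opens to 91 mm and grips with 3 to 60 N. Pads are 32 mm wide; open, the fingers measure 118 mm over their backs; the gripper's body (76 mm by 178 mm) begins 60 mm behind the grasp point.
Start: joints at [1.102, 0.379, 1.734, -0, 1.028, -0.033], TCP at [0.296, 0.635, 0.405] pointing down, gripper open.
Joint ranges: [-2.77, 2.77], [-0.74, 2.19], [0, 2.66], [-1.06, 4.2], [0.31, 2.87], [-3.08, 3.08]. Speed limits (rad/s): [1.89, 1.89, 2.39, 3.14, 3.14, 3.14].

INTERFACE

Orientations are given as [roll, pitch, yaw] about the fixed x, y, z axes, in that order (R = Rz(yaw) Ry(pitch) Rx(roll)).
In Python, from workcell import bot, eyes gives the robot as it stands. The module is installed in compiled form; this text tells all that it offers.
- The arm moves only by the tool play_rows, never from a script. Its argument "plan" is a list of rows, each a list of 3 entries, a list of its own where there are three numbers: the shift along the tool's x, y, z in mm, then the turn about the tool's z in degrees, then the opening, from -1 (shut) to 1 (fully open), so that 0 is half open. A call has 1 to 20 rows; each row is the pose to reach, as a shift and turn from the pose commanded when the call began, along the tool's axes at that moment; what a row does not reach only later rows make up. A row lasts 1/10 s, in which the tool goes at most 50 mm and 8.59 degrees, less where a joint would pass 70% of its speed; a pose out of reach is approached as far as the arm can. A call with a gripper value outside its range is refused whole. The fingers move at their own pace and stop on an object; "squeeze" is the grip in N (left out, the last holds). Time passes only in rows, so rows that repeat a pose let the fingers close. It gives the time, the measured TCP pose, the force and the opening at its end, in the units of the state.
- bot.get_obs(): the state, without advancing time (a new reading comes with each control period).
- eyes.read_camera(name): name is "scene" or "top" or "wrist"; returns a dict with "frame" (384x512x3 uint8, red, green, blue), "intrinsics" (3x3 intrinsics, pixels), "R" (3x3) and "t" (3): a world point X has camera coordinates R X + t. Camera axes: x right, y down, z forward; pixel columns grow to the right and rows downward; lengths in m; the calibration is good to about 2 mm. The wrist camera is an equidistant fisheye: a pixel r from the principal point sees the ray r / f radians off the axis. A picture is of the moment at which its call begins. There is no depth.
- bot.sign_off(): hands the job in, once; it reports no verdict.
The state is a dict: "t": time; "joint_pos": joint angles; "joint_vel": joint speeds; "effort": joint torques, N m; "tcp_pos": TCP position; "orientation": TCP orientation; "wrist_force": force on the tool from outside, world axes, zero at the start; "wrist_torque": the same for the moment, N m; "width": opening from 0.0 (shut) to 1.0 (fully open).
Only numpy, scipy, OpenCV 4.12 (cv2) and the standard library are available. Lean on these libraries where they do the work, as an engineer would, in place of code of your own. Each camera call takes 0.05 s, during which the arm holds its last target. There are 200 camera calls.

TASK

Draw the sample carrier out of the white warming station by its yellow handle and slide it along the bench, without lifting it, round the laptop through the gap to its power adapter; touch neither the laptop, the pouch under it nor the adapter. Let go, take it by its blue handle and push it nose first into the grey reader until it is fully home and the spring bolt has snapped in, then tug it straight back with 10 to 15 N (never above 25 N) to prove that the bolt holds it. Leave it latched there with both pots upright in their pockets.

Things in the scene. Friction and masses are not known exactly. Their poses are not given: they have to be found in the camera images.
- carrier: Sample carrier, loose on the bench: aluminium slab 64 mm wide (x), 180 long (y), 12 thick; 0.4 to 0.75 kg with pots. Origin mid-underside; y to the nose, z up. The last 25 mm of the nose taper to 44 mm width. Upright fin handles 16 mm thick (x), 26 long (y), tops 60 mm above the bench: yellow near the nose, blue near the tail. Notch for the bolt in its -x flank, y +30 to +44 mm, 10 deep.
- nose_grip (a point): Where to pinch the yellow nose handle across its 16 mm (along the carrier's x): carrier y = +73 mm, 46 mm above the bench, 14 mm below the handle's top; axes as the carrier's. The carrier slides on the bench on its slippery sole against 1 to 3 N of friction, more if it is pressed down.
- tail_grip (a point): The same point on the blue tail handle: carrier y = -73 mm, 46 mm above the bench.
- pot_1: Black round pot with a grey lid, 34 mm across, 50 tall, loose in the carrier's rear pocket (36 mm square, 14 deep, centre at carrier y = -14 mm). Origin mid-underside, 12 mm above the bench; its top is 62 mm above the bench.
- pot_2: The same kind of pot, in the front pocket (carrier y = +26 mm).
- warmer: White warming station, fixed tunnel over the bench (no floor): 67 mm wide, 68 high inside; 83 wide, 74 high outside. Origin on the bench, middle of the mouth, which looks along its +y; tunnel runs 125 mm to -y, then a block 95 wide, 55 long, 100 high (knob to 112). The carrier starts in it tail first, its y along the station's y, origin 22 to 34 mm inside, only the yellow handle out.
- reader: Grey reader, fixed tunnel over the bench (no floor): 67 mm wide, 68 high inside; 83 wide, 74 high outside. Origin on the bench, middle of the mouth, which looks along its -y; tunnel runs 125 mm to +y to the end stop, then a block 95 wide, 42 long, 105 high. The carrier goes in nose first, its y along the reader's y; fully home its origin is 35 mm inside and only the blue handle's end is out.
- bolt (a joint): Spring bolt of the reader, m: 0 = sprung out, 0.005 to 0.0065 when pushed back by the carrier's flank. The tapered nose wedges it aside against 2.5 to 5 N of spring: 2 to 8 N of push besides friction. Within 2.5 mm of the end stop it snaps into the notch, back to 0; then the carrier can come back only those 2.5 mm and the bolt holds it rigidly.
- bolt_tip (a point): Tip of the brass bolt: 10 mm wide, rounded, 71.5 mm behind the reader's mouth, 2 to 11 mm above the bench, standing 8 mm into the tunnel from its -x wall. Outside that wall sit its aluminium bracket (18 mm high, 22 mm out) and its black ball end (45 mm out).
- laptop_pouch: White laptop pouch lying fixed on the bench with a closed laptop on it, an obstacle in the straight way between the stations: 235 mm wide (its x), 335 long (its y), 18 high, the laptop on it (216 x 310) to 40 mm above the bench; origin mid-underside (3 mm off centre).
- laptop_edge (a point): Middle of the pouch's far edge, the side away from the robot, 18 mm above the bench; the pouch reaches 118 mm to either side of it and its +y axis points out over this edge. The carrier passes beyond this edge.
- power_brick: Black laptop power adapter, an obstacle fixed near the bench's far edge, 116 mm long (its x), 52 wide (its y), 31 high; origin mid-underside. The carrier passes between it and the laptop pouch.

How it is judged:
On the way, in this order (a step that is already met when the one before it is completed fails the run):
1. the carrier is out of the warming station, on the bench (y of carrier in the frame of warmer above 0.095 m), for 0.1 s.
2. the hand has let go of the carrier out on the bench, to take it another way (contact force between the fingers and carrier below 0.05 N and y of carrier in the frame of warmer above 0.095 m and y of carrier in the frame of reader below 0 m), for 0.2 s.
3. the carrier is fully home in the reader and the bolt has snapped into its notch (y of carrier in the frame of reader above 0.031 m and angle between the y axis of carrier and the y axis of reader, either way round below 0.08 rad and value of joint bolt below 0.002 m), for 0.2 s.
4. the carrier is pulled back against the bolt, more than 4 N on the bolt itself, and the bolt holds it (contact force between carrier and bolt above 4 N and y of carrier in the frame of reader above 0.029 m and value of joint bolt below 0.003 m), for 0.15 s.
At the end, for the whole second after the job is handed in: the carrier lies at rest on the bench fully home in the reader (its origin at least 30 mm behind the mouth, aligned within 0.08 rad), the bolt sprung out into the notch (under 2 mm), both pots upright in their pockets (y of carrier in the frame of reader above 0.03 m and angle between the y axis of carrier and the y axis of reader, either way round below 0.08 rad and value of joint bolt below 0.002 m and angle between each of pot_1, pot_2's own z axis and vertical below 0.15 rad and horizontal distance between pot_1 and carrier below 0.022 m and horizontal distance between pot_2 and carrier below 0.034 m and height (world z) of carrier below 0.004 m and linear speed of carrier below 0.01 m/s); the robot touches nothing.
It fails at once if the laptop or the pouch under it is touched by the carrier or the robot (contact force between any of laptop_pouch, laptop_bench and anything else above 0.5 N).
It fails at once if the power adapter is touched by the carrier or the robot (contact force between power_brick and anything else above 0.5 N).
It fails at once if the carrier is lifted more than 8 mm off the bench or tipped (height (world z) of carrier above 0.008 m or angle between carrier's own z axis and vertical above 0.12 rad).
It fails at once if a pot falls over (angle between any of pot_1, pot_2's own z axis and vertical above 0.5 rad).
It fails at once if the bolt is loaded with more than 25 N (contact force between carrier and bolt above 25 N).
It also fails if it takes over 72 s, if anything falls off the work surface, if the arm or the gripper's body presses on something with over 40 N, if the wrist force passes 120 N, or if a joint passes its speed limit or range.

## Working session

There is one attempt and no reset: what is moved stays moved. The work goes in short steps, Python scripts to look and compute and a tool call to move; the robot and the scene stay as the last step left them, time stands still between calls to the robot, and variables do not carry over. Pictures are saved under pics/ and viewed, on a budget of 15 in all, crops included, one or two more only if the job needs it, and the job is handed in when it is done.

Besides the shell and the picture viewer there is one more tool, called after "Emit:" as name(argument=value, ...), one argument or row to a line, values as JSON. play_rows: Moves the arm, as the interface text tells. Its arguments: {"type":"object","properties":{"plan":{"type":"array"},"squeeze":{"type":"number"}},"required":["plan"]}

```bash
mkdir -p pics
python3 - <<'E'
from workcell import bot, eyes
import cv2, pickle, numpy as np
print(bot.get_obs(), bot.tip_extent)
for n in ("scene","top","wrist"):
    c=eyes.read_camera(n); pickle.dump(c,open(f"pics/{n}0.pkl","wb"))
    cv2.imwrite(f"pics/{n}0.png",c["frame"][:,:,::-1]); print(n,c["intrinsics"].tolist(),np.round(c["R"],3).tolist(),c["t"])
E
```

```text
{'t': 0.0, 'joint_pos': array([ 1.10170802e+00,  3.79429122e-01,  1.73478688e+00,  2.57405383e-06,
        1.02847441e+00, -3.32918928e-02]), 'joint_vel': array([-2.70666911e-04,  9.33253434e-04, -2.35132879e-04, -2.79676914e-06,
       -2.02591147e-03,  4.40692793e-04]), 'effort': array([ 3.32494628e-04, -7.63728476e+01, -4.34370124e+01,  6.50837598e-02,
        4.23598860e-02, -1.11379777e-04]), 'tcp_pos': array([0.29540772, 0.63440645, 0.40407074]), 'orientation': array([-3.14049558e+00, -3.87417804e-05,  2.70579489e+00]), 'wrist_force': array([0.88666979, 0.38202411, 0.50740303]), 'wrist_torque': array([ 0.04453526, -0.01978264, -0.02427309]), 'width': 1.0012246926084958} 0.1908
scene [[469.4418972128874, 0.0, 254.36591043046008], [0.0, 469.4418972128874, 195.70424046404682], [0.0, 0.0, 1.0]] [[0.583, -0.813, 0.0], [-0.573, -0.411, -0.709], [0.577, 0.413, -0.705]] [-0.38263982  0.32193063  1.43490384]
top [[379.02478025210274, 0.0, 254.06613951030377], [0.0, 379.02478025210274, 197.86038922206964], [0.0, 0.0, 1.0]] [[-0.024, -1.0, -0.005], [-0.997, 0.025, -0.066], [0.066, 0.003, -0.998]] [-0.07158266  0.51958165  1.28676379]
wrist [[297.3186396354542, 0.0, 258.1500362105607], [0.0, 297.3186396354542, 190.25326236155323], [0.0, 0.0, 1.0]] [[0.423, 0.906, 0.0], [0.868, -0.405, 0.286], [0.259, -0.121, -0.958]] [-0.70030758 -0.03175607  0.39017154]
```

View pics/top0.png

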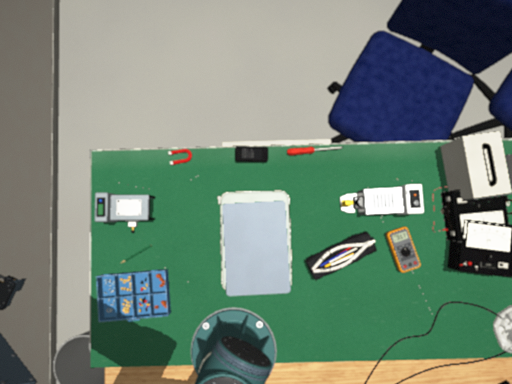

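View pics/scene0.png

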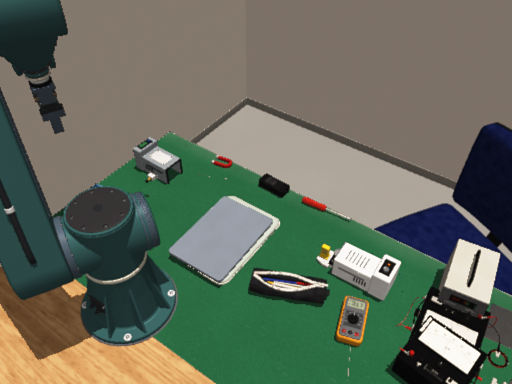

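The top view shows the reader at the left (mouth near column 152, row 208) and the laptop at columns 220-291 with its far edge near row 192. The adapter is at (251,154), and the warmer at the right has the yellow handle at (347,202). The scene view agrees.

```bash
cat > h.py <<'E'
import numpy as np, cv2, pickle
from workcell import bot, eyes
def grab(n,tag):
    c=eyes.read_camera(n); c["name"]=n; pickle.dump(c,open(f"pics/{tag}.pkl","wb")); cv2.imwrite(f"pics/{tag}.png",c["frame"][:,:,::-1]); return c
def load(tag,name):
    c=pickle.load(open(f"pics/{tag}.pkl","rb")); c["name"]=name; return c
def rays(c,uv):
    K=c["intrinsics"]; p=(np.atleast_2d(np.float64(uv))-K[:2,2])/[K[0,0],K[1,1]]
    if c["name"]=="wrist":
        th=np.linalg.norm(p,axis=1,keepdims=True); d=np.hstack([p/np.maximum(th,1e-9)*np.sin(th),np.cos(th)])
    else: d=np.hstack([p,np.ones((len(p),1))])
    return -c["R"].T@c["t"], d@c["R"]
def onplane(c,uv,z):
    C,d=rays(c,uv); return C+d*((z-C[2])/d[:,2])[:,None]
def proj(c,X):
    q=np.atleast_2d(X)@c["R"].T+c["t"]; K=c["intrinsics"]
    if c["name"]=="wrist":
        r=np.linalg.norm(q[:,:2],axis=1,keepdims=True); p=q[:,:2]/r*np.arctan2(r,q[:,2:])
    else: p=q[:,:2]/q[:,2:]
    return p*[K[0,0],K[1,1]]+K[:2,2]
def big(mask,n=1):
    cs,_=cv2.findContours(mask.astype(np.uint8),cv2.RETR_EXTERNAL,cv2.CHAIN_APPROX_NONE)
    return sorted(cs,key=cv2.contourArea)[::-1][:n]
E
python3 - <<'E'
from h import *
c=load("top0","top"); f=c["frame"]; hsv=cv2.cvtColor(f,cv2.COLOR_RGB2HSV)
notgreen=~((hsv[...,0]>60)&(hsv[...,0]<95)&(hsv[...,1]>110))
def rep(name,box,z,m):
    x0,x1,y0,y1=box; M=np.zeros_like(m); M[y0:y1,x0:x1]=m[y0:y1,x0:x1]
    k=big(M)[0]; P=onplane(c,k.reshape(-1,2),z)[:,:2]
    r=cv2.minAreaRect((P*1000).astype(np.float32)); print(name,cv2.boundingRect(k),np.round(r[0],1),np.round(r[1],1),round(r[2],2), np.round(cv2.boxPoints(r)).tolist())
rep("pouch",(212,300,180,305),.018,notgreen)
rep("brick",(230,272,144,168),.031,notgreen)
rep("warmer",(330,430,176,225),.074,notgreen)
rep("reader",(90,160,188,226),.074,notgreen)
y=(hsv[...,0]>20)&(hsv[...,0]<35)&(hsv[...,1]>150)
rep("yellow",(330,365,180,225),.06,y)
s=load("scene0","scene"); h2=cv2.cvtColor(s["frame"],cv2.COLOR_RGB2HSV)
m=np.zeros((384,512),bool); y=(h2[...,0]>20)&(h2[...,0]<35)&(h2[...,1]>150); m[235:275,310:345]=y[235:275,310:345]; print(cv2.boundingRect(big(m)[0]))
a=f[180:235,80:165]; b=f[140:235,200:300]; d=f[180:235,330:435]
w=load("wrist0","wrist")["frame"]
up=lambda i,k:cv2.resize(i,None,fx=k,fy=k,interpolation=cv2.INTER_CUBIC)
o=np.zeros((600,800,3),np.uint8)
for im,(r,q) in ((up(a,3),(0,0)),(up(d,3),(170,0)),(up(b,2.6),(340,0)),(cv2.resize(w,(460,345)),(0,335))): o[r:r+im.shape[0],q:q+im.shape[1]]=im
cv2.imwrite("pics/mix.png",o[:,:,::-1])
E
```

```text
pouch (216, 189, 77, 108) [367.9 -84.7] [360.2 254.3] 1.55 [[184.0, 38.0], [191.0, -217.0], [551.0, -207.0], [545.0, 47.0]]
brick (230, 144, 42, 18) [673.  -75.8] [140.9  58.9] 88.55 [[642.0, -145.0], [701.0, -147.0], [704.0, -6.0], [645.0, -5.0]]
warmer (339, 183, 86, 36) [ 491.2 -502.8] [106.3 279.3] 4.16 [[428.0, -367.0], [448.0, -646.0], [554.0, -638.0], [534.0, -360.0]]
reader (94, 192, 60, 34) [488.8 348.2] [197.2 105.2] 85.72 [[429.0, 254.0], [534.0, 246.0], [549.0, 443.0], [444.0, 450.0]]
yellow (342, 201, 12, 5) [ 490.1 -394.1] [36.7 13.3] 88.59 [[483.0, -412.0], [496.0, -413.0], [497.0, -376.0], [484.0, -376.0]]
(319, 244, 12, 15)
```

View pics/mix.png

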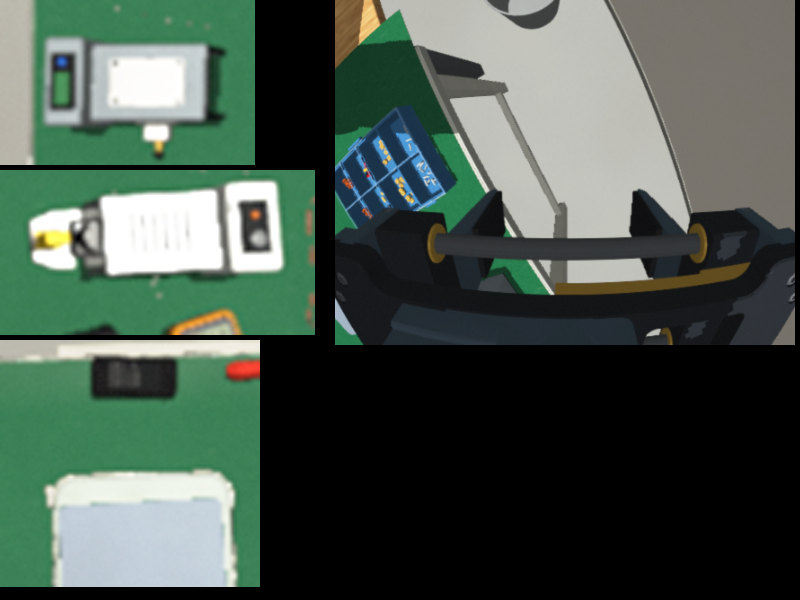

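The reader mouth is at the right end of the top left crop, near (210,85). The warmer mouth is near (95,245), with the yellow handle ahead of it. The adapter and pouch leave about 100 mm between them. Next I move over the reader end for a close view.

Emit:
play_rows(
  plan=[
    [[-396, -294, -96], 65, 0],
    [[-396, -294, -96], 65, 0],
    [[-396, -294, -96], 65, 0],
    [[-396, -294, -96], 65, 0],
    [[-396, -294, -96], 65, 0],
    [[-396, -294, -96], 65, 0],
    [[-396, -294, -96], 65, 0],
    [[-396, -294, -96], 65, 0],
    [[-396, -294, -96], 65, 0],
    [[-396, -294, -96], 65, 0],
    [[-396, -294, -96], 65, 0],
    [[-396, -294, -96], 65, 0],
    [[-396, -294, -96], 65, 0],
    [[-396, -294, -96], 65, 0],
    [[-396, -294, -96], 65, 0],
  ],
  squeeze=25,
)

```text
t: 1.65
tcp_pos: [0.5299, 0.2019, 0.5005]
orientation: [-3.141, 0.0, 1.573]
wrist_force: [-0.5, 0.8, 0.4]
width: 0.502
```

```bash
python3 -c "
from h import *
grab('wrist','w1'); o=bot.get_obs(); print(o['t'],o['tcp_pos'],o['orientation'])"
```

```text
1.7 [0.52997678 0.20175237 0.50050798] [-3.14119357e+00  1.09833554e-04  1.57276891e+00]
```

View pics/w1.png

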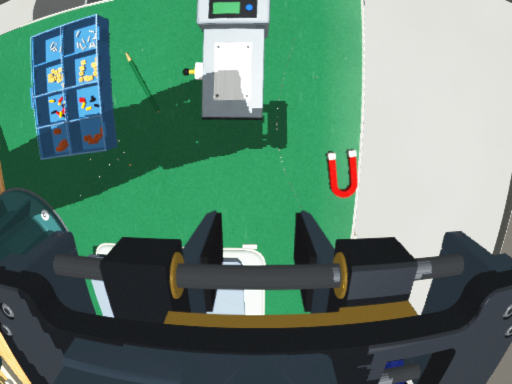

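The wrist view shows the reader roof at columns 203-265 with its front edge near row 117, and the bolt bracket at (195,71). Next is the gap.

Emit:
play_rows(
  plan=[
    [[-350, 70, 0], 0, 0],
    [[-350, 70, 0], 0, 0],
    [[-350, 70, 0], 0, 0],
    [[-350, 70, 0], 0, 0],
    [[-350, 70, 0], 0, 0],
    [[-350, 70, 0], 0, 0],
    [[-350, 70, 0], 0, 0],
    [[-350, 70, 0], 0, 0],
    [[-350, 70, 0], 0, 0],
    [[-350, 70, 0], 0, 0],
  ],
)

```text
t: 2.7
tcp_pos: [0.6005, -0.148, 0.5005]
orientation: [-3.141, -0.0, 1.572]
wrist_force: [0.8, 0.0, 0.3]
width: 0.499
```

Run:
```python
from h import *
grab('wrist','w2'); o=bot.get_obs(); print(o['t'],o['tcp_pos'],o['orientation'])
c=load("w1","wrist"); hsv=cv2.cvtColor(c["frame"],cv2.COLOR_RGB2HSV)
# reader roof: low saturation
for r in range(0,126,6):
    s=hsv[r,170:300,1]; i=np.where(s<90)[0]
    print(r, (170+i.min(),170+i.max(),len(i)) if len(i) else None, end=' ')
print()
for u in (210,220,235,250,258): print(u,[(r,int(hsv[r,u,1]),int(hsv[r,u,2])) for r in range(90,130,3)])
```

```text
2.75 [ 0.60047321 -0.147696    0.5006624 ] [-3.14137065e+00 -2.49950787e-04  1.57258617e+00]
0 (np.int64(197), np.int64(269), 73) 6 (np.int64(197), np.int64(269), 38) 12 (np.int64(197), np.int64(269), 45) 18 (np.int64(196), np.int64(269), 74) 24 (np.int64(198), np.int64(268), 71) 30 (np.int64(202), np.int64(267), 66) 36 (np.int64(203), np.int64(266), 64) 42 (np.int64(203), np.int64(263), 61) 48 (np.int64(203), np.int64(264), 62) 54 (np.int64(203), np.int64(263), 61) 60 (np.int64(203), np.int64(263), 61) 66 (np.int64(195), np.int64(263), 69) 72 (np.int64(184), np.int64(263), 73) 78 (np.int64(195), np.int64(283), 70) 84 (np.int64(202), np.int64(263), 62) 90 (np.int64(202), np.int64(262), 61) 96 (np.int64(202), np.int64(262), 61) 102 (np.int64(202), np.int64(262), 61) 108 (np.int64(202), np.int64(278), 64) 114 (np.int64(202), np.int64(261), 60) 120 None 
210 [(90, 31, 130), (93, 30, 129), (96, 34, 129), (99, 28, 127), (102, 30, 129), (105, 30, 129), (108, 31, 131), (111, 32, 127), (114, 31, 125), (117, 26, 49), (120, 161, 73), (123, 166, 77), (126, 156, 75), (129, 159, 74)]
220 [(90, 3,
[... 161 characters left out ...]
123, 159, 77), (126, 166, 72), (129, 158, 76)]
235 [(90, 3, 190), (93, 4, 191), (96, 4, 189), (99, 3, 180), (102, 29, 132), (105, 31, 131), (108, 29, 130), (111, 27, 130), (114, 26, 126), (117, 31, 75), (120, 158, 68), (123, 167, 75), (126, 164, 73), (129, 163, 75)]
250 [(90, 0, 255), (93, 0, 255), (96, 0, 255), (99, 1, 254), (102, 7, 251), (105, 7, 251), (108, 8, 251), (111, 9, 248), (114, 31, 130), (117, 28, 83), (120, 158, 71), (123, 160, 75), (126, 160, 75), (129, 160, 78)]
258 [(90, 7, 251), (93, 7, 251), (96, 7, 251), (99, 6, 251), (102, 7, 251), (105, 7, 251), (108, 27, 159), (111, 27, 130), (114, 32, 134), (117, 32, 97), (120, 158, 71), (123, 165, 74), (126, 155, 79), (129, 170, 75)]
```

View pics/w2.png

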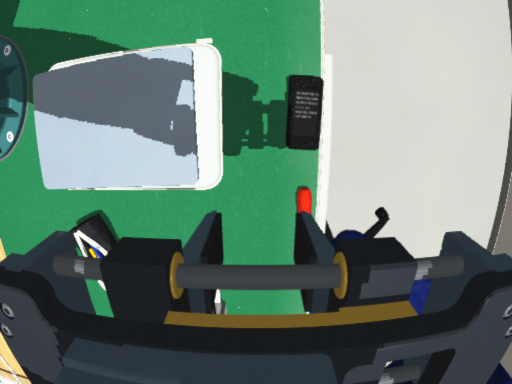

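The pouch's far edge runs along column 221 (rows 45-185). The adapter's near side is at column 288 (rows 77-149). Now I compute positions and go over the yellow handle.

Run:
```python
from h import *
c=load("w1","wrist")
R=lambda a:np.round(np.array(a)*1000,1).tolist()
L=onplane(c,[[202.5,48],[202,112]],.074); Rr=onplane(c,[[263.5,48],[261.8,112]],.074)
F=onplane(c,[[202,117],[232,117],[262,117]],.074)
for n,P in(("L",L),("R",Rr)): d=P[1]-P[0]; print(n,R(P[:,:2]),"yaw",np.degrees(np.arctan2(d[0],-d[1])))
print("front",R(F[:,:2])); print("width",R(Rr[:,0]-L[:,0]), "blockback", R(onplane(c,[[197,0],[269,0]],.105)))
print("bolt",R(onplane(c,[[184,72]],.011)))
c=load("w2","wrist"); f=c["frame"]; hsv=cv2.cvtColor(f,cv2.COLOR_RGB2HSV)
# pouch edge per row: last light pixel
E=[]
for r in range(60,176,10):
    i=np.where(hsv[r,150:250,1]<80)[0]; E.append([150+i.max()+.5,r])
B=[]
for r in range(80,149,8):
    i=np.where(hsv[r,270:330,2]<60)[0]; B.append([270+i.min()-.5,r])
print(R(onplane(c,E,.018)[:,:2])); print(R(onplane(c,B,.0)[:,:2]))
print("brick ends",R(onplane(c,[[305,75],[305,150]],.031)[:,:2]), "pouch L/R",R(onplane(c,[[205,38],[205,190],[190,44]],.018)[:,:2]))
```

```text
L [[454.9, 363.1], [453.7, 273.9]] yaw -0.7942410963095171
R [[537.3, 361.0], [535.2, 272.8]] yaw -1.35237259345783
front [[453.6, 267.0], [494.9, 266.2], [535.5, 266.0]]
width [82.3, 81.5] blockback [[452.4, 423.7, 105.0], [543.6, 420.4, 105.0]]
bolt [[413.4, 338.0, 11.0]]
[[544.9, 3.9], [544.9, -12.0], [546.4, -27.8], [544.8, -43.4], [546.2, -59.1], [546.0, -74.7], [545.8, -90.3], [545.5, -105.9], [545.2, -121.7], [544.9, -137.6], [544.5, -153.6], [544.1, -169.9]]
[[649.0, -26.5], [647.5, -39.5], [647.6, -52.5], [647.7, -65.4], [646.3, -78.4], [644.8, -91.4], [645.0, -104.4], [643.6, -117.4], [643.8, -130.5]]
brick ends [[670.7, -20.6], [672.8, -135.3]] pouch L/R [[519.1, 40.7], [514.1, -203.2], [495.4, 32.5]]
```

Emit:
play_rows(
  plan=[
    [[-250, -110, 70], -4, 0],
    [[-250, -110, 70], -4, 0],
    [[-250, -110, 70], -4, 0],
    [[-250, -110, 70], -4, 0],
    [[-250, -110, 70], -4, 0],
    [[-250, -110, 70], -4, 0],
    [[-250, -110, 70], -4, 0],
    [[-250, -110, 70], -4, 0],
    [[-250, -110, 70], -4, 0],
  ],
)

```text
t: 3.65
tcp_pos: [0.4915, -0.3977, 0.4311]
orientation: [3.141, 0.0, 1.643]
wrist_force: [1.0, 0.9, 0.4]
width: 0.5
```

```bash
python3 -c "
from h import *
grab('wrist','w3'); o=bot.get_obs(); print(o['t'],o['tcp_pos'],o['orientation'])"
```

```text
3.7 [ 0.49150005 -0.39769772  0.43124621] [3.14111177e+00 3.18711117e-04 1.64292414e+00]
```

View pics/w3.png

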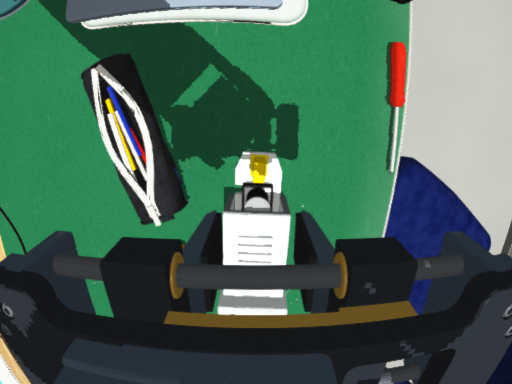

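The nose front edge is at row 152 (columns 238-281), the yellow handle is at (251-268, 153-183), and the warmer roof is at columns 222-289 from row 212 on.

Run:
```python
from h import *
R=lambda a:np.round(np.array(a)*1000,1).tolist()
c=load("w3","wrist"); hsv=cv2.cvtColor(c["frame"],cv2.COLOR_RGB2HSV)
y=(hsv[...,0]>18)&(hsv[...,0]<36)&(hsv[...,1]>130); y[:,:230]=0;y[:,290:]=0;y[:140]=0;y[195:]=0
k=big(y)[0]; print("yellow px",cv2.boundingRect(k))
for r in range(150,190,3):
    i=np.where(y[r])[0]; s=np.where(hsv[r,225:295,1]<90)[0]+225
    print(r,(i.min(),i.max()) if len(i) else None,(s.min(),s.max()) if len(s) else None, [int(v) for v in c["frame"][r,260]])
W=[]
for r in range(190,304,6):
    s=np.where(hsv[r,212:302,1]<90)[0]+212; W.append([r,int(s.min()),int(s.max())])
print(W)
print("proj grasp pt", proj(c,[[.4915,-.3977,.06]]))
l=[w for w in W if 214<=w[0]<=260]
Lp=onplane(c,[[w[1]-.5,w[0]] for w in l],.074); Rp=onplane(c,[[w[2]+.5,w[0]] for w in l],.074)
for P in(Lp,Rp): a=np.polyfit(P[:,1],P[:,0],1); print(R(P[[0,-1],:2]),"yaw",-np.degrees(np.arctan(a[0])))
```

```text
yellow px (250, 155, 18, 29)
150 None None [25, 66, 44]
153 None (np.int64(241), np.int64(275)) [147, 148, 141]
156 (np.int64(251), np.int64(267)) (np.int64(241), np.int64(276)) [154, 131, 0]
159 (np.int64(251), np.int64(267)) (np.int64(239), np.int64(278)) [128, 109, 1]
162 (np.int64(251), np.int64(267)) (np.int64(238), np.int64(279)) [136, 117, 3]
165 (np.int64(250), np.int64(266)) (np.int64(236), np.int64(280)) [167, 145, 0]
168 (np.int64(251), np.int64(266)) (np.int64(235), np.int64(281)) [167, 144, 1]
171 (np.int64(251), np.int64(266)) (np.int64(235), np.int64(282)) [166, 141, 0]
174 (np.int64(251), np.int64(266)) (np.int64(235), np.int64(282)) [175, 150, 0]
177 (np.int64(253), np.int64(264)) (np.int64(235), np.int64(281)) [255, 253, 26]
180 (np.int64(253), np.int64(263)) (np.int64(235), np.int64(281)) [255, 253, 13]
183 (np.int64(254), np.int64(262)) (np.int64(235), np.int64(281)) [121, 106, 25]
186 None (np.int64(243), np.int64(281)) [28, 31, 31]
189 None (np.int64(242), np.int64(281)) [14, 14, 13]
[[190, 242, 281], [196, 228, 284], [202, 226, 286], [208, 224, 288], [214, 212, 301], [220, 212, 301], [226, 212, 301], [232, 212, 301], [238, 212, 301], [244, 212, 301], [250, 212, 301], [256, 212, 301], [262, 212, 301], [268, 212, 301], [274, 212, 301], [280, 212, 301], [286, 212, 301], [292, 212, 286], [298, 212, 285]]
proj grasp pt [[257.47522538 172.22338797]]
[[439.0, -450.4], [439.7, -509.1]] yaw 0.6569637395825634
[[548.5, -442.5], [556.0, -500.8]] yaw 7.290232032987639
```

Run:
```python
from h import *
R=lambda a:np.round(np.array(a)*1000,1).tolist()
c=load("w3","wrist")
print("handle top front/back",R(onplane(c,[[259,161],[258.6,184]],.06)))
print("nose front (z12)",R(onplane(c,[[240.5,153],[276.5,153]],.012)), "widest",R(onplane(c,[[234.5,176],[282.3,176]],.012)))
hsv=cv2.cvtColor(c["frame"],cv2.COLOR_RGB2HSV); g=c["frame"].sum(2)
for r in (212,220,230,245,260,275):
    i=[u for u in range(214,300) if g[r,u]>330]; print(r,i[0],i[-1],R(onplane(c,[[i[0]-.5,r],[i[-1]+.5,r]],.074)[:,:2]))
x=[int(hsv[r,255,2]) for r in range(186,222,2)];print(x)
cv2.imwrite("pics/w3c.png",cv2.resize(c["frame"][140:270,205:305,::-1],None,fx=4.5,fy=4.5,interpolation=cv2.INTER_CUBIC))
```

```text
handle top front/back [[492.3, -383.8, 60.0], [493.9, -412.3, 60.0]]
nose front (z12) [[467.4, -383.7, 12.0], [516.1, -380.3, 12.0]] widest [[461.0, -416.4, 12.0], [526.8, -411.7, 12.0]]
212 222 249 [[451.2, -446.8], [485.2, -444.2]]
220 222 290 [[451.5, -457.3], [535.9, -451.3]]
230 222 289 [[451.9, -470.8], [536.1, -464.7]]
245 223 288 [[453.7, -491.7], [537.2, -485.6]]
260 223 286 [[454.2, -513.8], [537.1, -507.7]]Traceback (most recent call last):
  File "<stdin>", line 8, in <module>
IndexError: list index out of range
```

Emit:
play_rows(
  plan=[
    [[0, 1, 50], 2, 0],
    [[0, 1, 100], 2, 0],
    [[0, 1, 140], 2, 0],
    [[0, 1, 170], 2, 0],
    [[0, 1, 195], 2, 0],
    [[0, 1, 213], 2, 0],
    [[0, 1, 213], 2, 0],
    [[0, 1, 213], 2, 0],
  ],
)

```text
t: 4.5
tcp_pos: [0.4923, -0.3989, 0.2185]
orientation: [3.141, 0.0, 1.607]
wrist_force: [-0.2, -0.8, 0.6]
width: 0.498
```

Emit:
play_rows(
  plan=[
    [[0, 0, 0], 0, -1],
    [[0, 0, 0], 0, -1],
    [[0, 0, 0], 0, -1],
    [[0, 0, 0], 0, -1],
    [[0, 0, 0], 0, -1],
    [[0, 0, 0], 0, -1],
    [[0, 0, 0], 0, -1],
    [[0, 0, 0], 0, -1],
  ],
  squeeze=25,
)

```text
t: 5.3
tcp_pos: [0.4918, -0.3992, 0.2182]
orientation: [3.141, 0.0, 1.606]
wrist_force: [-1.7, 1.3, 6.5]
width: 0.179
```

Emit:
play_rows(
  plan=[
    [[5, 0, 0], 0, -1],
    [[15, 0, 0], 0, -1],
    [[30, 0, 0], 0, -1],
    [[45, 0, 0], 0, -1],
    [[60, 0, 0], 0, -1],
    [[75, 0, 0], 0, -1],
    [[90, 0, 0], 0, -1],
    [[105, 0, 0], 0, -1],
    [[118, 0, 0], 0, -1],
    [[128, 0, 0], 0, -1],
    [[134, 0, 0], 0, -1],
    [[138, 0, 0], 0, -1],
    [[138, 0, 0], 0, -1],
    [[138, 0, 0], 0, -1],
  ],
)

```text
t: 6.7
tcp_pos: [0.4871, -0.2603, 0.2183]
orientation: [3.141, -0.0, 1.607]
wrist_force: [2.4, 5.3, 10.7]
width: 0.173
```

```bash
python3 -c "
from h import *
grab('wrist','w4'); o=bot.get_obs(); print(o['t'],o['tcp_pos'],o['orientation'],o['wrist_force'],o['wrist_torque'],o['width'])"
```

```text
6.75 [ 0.48708412 -0.2603325   0.21825934] [ 3.14081786e+00 -1.11986170e-04  1.60648827e+00] [ 1.82427897  5.57455605 10.29018342] [ 0.68151371 -0.2059405   0.05624429] 0.17460053837670417
```

View pics/w4.png

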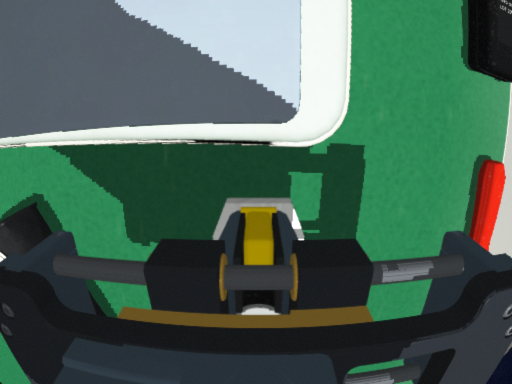

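The nose is clear of the station (front edge at row 199). The pouch corner is at about (345,140), ahead and to the robot's side. Next I shift sideways to the gap line, easing the down-press slightly.

Emit:
play_rows(
  plan=[
    [[-1, 6, -0.7], 0, -1],
    [[-2, 16, -0.7], 0, -1],
    [[-3, 30, -0.7], 0.5, -1],
    [[-4, 45, -0.7], 1, -1],
    [[-5, 60, -0.7], 1.5, -1],
    [[-6, 75, -0.7], 2, -1],
    [[-6, 89, -0.7], 2, -1],
    [[-6, 99, -0.7], 2, -1],
    [[-6, 105, -0.7], 2, -1],
    [[-6, 108, -0.7], 2, -1],
    [[-6, 108, -0.7], 2, -1],
    [[-6, 108, -0.7], 2, -1],
  ],
)

```text
t: 7.95
tcp_pos: [0.5947, -0.2633, 0.2184]
orientation: [3.142, 0.0, 1.572]
wrist_force: [0.2, 0.5, -2.7]
width: 0.174
```

Run:
```python
from h import *
grab('wrist','w5'); grab('top','t5'); s=grab('scene','s5'); o=bot.get_obs(); print(o['t'],o['tcp_pos'],o['orientation'],o['wrist_force'],o['wrist_torque'],o['width'])
cv2.imwrite("pics/s5c.png",np.vstack([cv2.resize(s["frame"][170:300,230:430,::-1],(600,390)),]))
```

```text
8.1 [ 0.5946619  -0.26334556  0.21840328] [-3.14149931e+00 -6.74012653e-05  1.57121896e+00] [ 0.61266674  0.28429292 -3.24448086] [ 0.06505612 -0.07155898  0.07884757] 0.17275519348092588
```

View pics/w5.png

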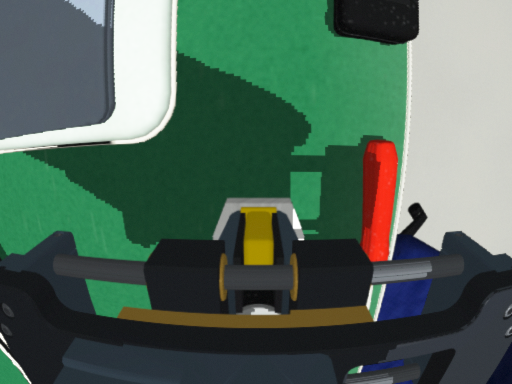

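The carrier is held straight. The pouch edge is at column 177, the adapter's near edge at column 334, and the screwdriver at column 363 is outside the path.

Run:
```python
from h import *
R=lambda a:np.round(np.array(a)*1000,1).tolist()
c=load("w5","wrist")
print("pouch",R(onplane(c,[[177,20],[177,60],[176,100]],.018)[:,:2]),"brick",R(onplane(c,[[333,10],[334,30]],0)[:,:2]),R(onplane(c,[[333,10],[334,30]],.031)[:,:2]))
print("screw",R(onplane(c,[[363,200],[363,160]],0.0)[:,:2]),"nose",R(onplane(c,[[226,199],[291,199],[213,238],[304,238]],.012)[:,:2]))
```

```text
pouch [[545.8, -126.9], [546.2, -152.9], [545.3, -177.8]] brick [[645.4, -114.4], [645.8, -129.1]] [[637.5, -125.0], [637.8, -137.4]]
screw [[671.8, -247.9], [668.9, -218.3]] nose [[574.1, -242.9], [616.9, -242.9], [563.9, -271.5], [627.1, -271.5]]
```

Emit:
play_rows(
  plan=[
    [[6, 0, 0], 0, -1],
    [[18, 0, 0], 0, -1],
    [[34, 0, 0], 0, -1],
    [[52, 0, 0], 0, -1],
    [[72, 0, 0], 0, -1],
    [[92, 0, 0], 0, -1],
    [[112, 0, 0], 0, -1],
    [[132, 0, 0], 0, -1],
    [[152, 0, 0], 0, -1],
    [[172, 0, 0], 0, -1],
    [[192, 0, 0], 0, -1],
    [[210, 0, 0], 0, -1],
    [[224, 0, 0], 0, -1],
    [[234, 0, 0], 0, -1],
    [[240, 0, 0], 0, -1],
    [[240, 0, 0], 0, -1],
  ],
)

```text
t: 9.7
tcp_pos: [0.5949, -0.0228, 0.2184]
orientation: [3.142, -0.0, 1.572]
wrist_force: [-0.5, -1.0, -2.5]
width: 0.174
```

Emit:
play_rows(
  plan=[
    [[6, 0, 0], 0, -1],
    [[18, 0, 0], 0, -1],
    [[34, 0, 0], 0, -1],
    [[52, 0, 0], 0, -1],
    [[72, 0, 0], 0, -1],
    [[92, 0, 0], 0, -1],
    [[112, 0, 0], 0, -1],
    [[132, 0, 0], 0, -1],
    [[152, 0, 0], 0, -1],
    [[172, 0, 0], 0, -1],
    [[192, 0, 0], 0, -1],
    [[210, 0, 0], 0, -1],
    [[228, 0, 0], 0, -1],
    [[242, 0, 0], 0, -1],
    [[252, 0, 0], 0, -1],
    [[257, 0, 0], 0, -1],
    [[257, 0, 0], 0, -1],
  ],
)

```text
t: 11.4
tcp_pos: [0.5947, 0.2341, 0.2184]
orientation: [3.142, -0.0, 1.572]
wrist_force: [0.6, 1.2, -3.7]
width: 0.173
```

Run:
```python
from h import *
grab('wrist','w6'); grab('top','t6'); o=bot.get_obs(); print(o['t'],o['tcp_pos'],o['orientation'],o['wrist_force'],o['wrist_torque'],o['width'])
c=load("t6","top"); hsv=cv2.cvtColor(c["frame"],cv2.COLOR_RGB2HSV)
b=(hsv[...,0]>100)&(hsv[...,0]<125)&(hsv[...,1]>150); b[:,:180]=0; b[:170]=0; b[225:]=0; b[:,300:]=0
for k in big(b,2): print(cv2.boundingRect(k), onplane(c,[cv2.minAreaRect(k)[0]],.06))
w=load("w6","wrist")["frame"]; t=cv2.resize(c["frame"][130:260,80:300],(440,260))
o=np.zeros((660,520,3),np.uint8); o[:384,:512]=w; o[390:650,:440]=t; cv2.imwrite("pics/m6.png",cv2.resize(o,(472,600))[:,:,::-1])
```

```text
11.5 [0.59469303 0.23336844 0.218384  ] [-3.14150592e+00  6.39474175e-05  1.57112071e+00] [ 0.31567781  0.37298573 -3.1696456 ] [ 0.1437337  -0.0152422   0.01975744] 0.17392620881350626
(200, 175, 7, 5) [[0.58884318 0.0844586  0.06      ]]
```

View pics/m6.png

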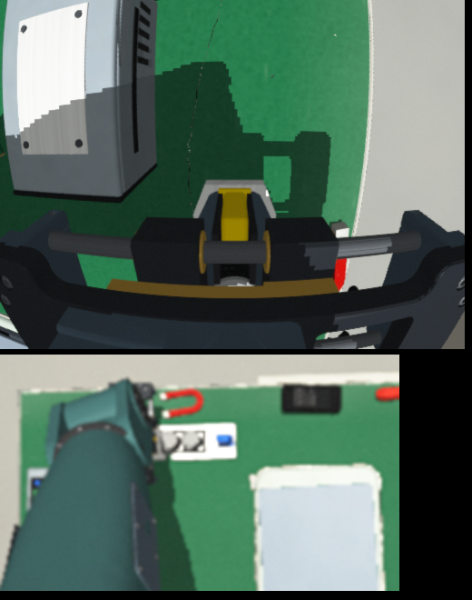

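The carrier is through the gap with its tail clear of the pouch (blue handle in the lower picture at about (225,440)). The reader is ahead on the robot's side. Now I shift sideways onto the reader axis.

Run:
```python
from h import *
R=lambda a:np.round(np.array(a)*1000,1).tolist()
c=load("w6","wrist"); g=cv2.cvtColor(c["frame"],cv2.COLOR_RGB2HSV)
# roof/right wall split & front edge: print profiles
for r in (20,60,100,140,170,190,200): print(r,[(u,int(g[r,u,2])) for u in range(112,178,4)])
for u in (30,60,90,110,125,150): print(u,[(r,int(g[r,u,2]),int(g[r,u,1])) for r in range(196,226,3)])
```

```text
20 [(112, 207), (116, 207), (120, 208), (124, 199), (128, 95), (132, 120), (136, 79), (140, 78), (144, 76), (148, 26), (152, 36), (156, 17), (160, 44), (164, 75), (168, 74), (172, 89), (176, 127)]
60 [(112, 211), (116, 211), (120, 212), (124, 178), (128, 98), (132, 76), (136, 79), (140, 79), (144, 74), (148, 12), (152, 65), (156, 64), (160, 73), (164, 74), (168, 74), (172, 129), (176, 125)]
100 [(112, 161), (116, 102), (120, 102), (124, 92), (128, 77), (132, 67), (136, 67), (140, 68), (144, 59), (148, 12), (152, 68), (156, 65), (160, 67), (164, 65), (168, 66), (172, 60), (176, 59)]
140 [(112, 101), (116, 102), (120, 104), (124, 98), (128, 74), (132, 77), (136, 66), (140, 65), (144, 62), (148, 10), (152, 62), (156, 64), (160, 67), (164, 66), (168, 67), (172, 62), (176, 59)]
170 [(112, 101), (116, 101), (120, 101), (124, 101), (128, 88), (132, 84), (136, 65), (140, 67), (144, 66), (148, 65), (152, 65), (156, 66), (160, 66), (164, 65), (168, 67), (172, 58), (176, 55)]
190 [(112, 100), (116, 100), (120, 99), (124, 100), (128, 94), (132, 72), (136, 72), (140, 63), (144, 66), (148, 66), (1
[... 522 characters left out ...]
214, 17, 60), (217, 18, 71), (220, 59, 160), (223, 56, 173)]
90 [(196, 99, 31), (199, 100, 36), (202, 100, 33), (205, 100, 33), (208, 98, 29), (211, 100, 33), (214, 45, 34), (217, 17, 30), (220, 27, 123), (223, 60, 162)]
110 [(196, 99, 31), (199, 99, 31), (202, 99, 31), (205, 99, 36), (208, 99, 31), (211, 97, 29), (214, 88, 35), (217, 15, 34), (220, 15, 51), (223, 54, 175)]
125 [(196, 100, 28), (199, 100, 33), (202, 100, 31), (205, 100, 31), (208, 100, 33), (211, 101, 30), (214, 98, 29), (217, 19, 40), (220, 18, 28), (223, 49, 167)]
150 [(196, 65, 27), (199, 44, 41), (202, 12, 85), (205, 38, 154), (208, 59, 156), (211, 58, 163), (214, 58, 167), (217, 57, 166), (220, 56, 168), (223, 59, 164)]
```

Emit:
play_rows(
  plan=[
    [[0, -6, 0], 0, -1],
    [[0, -16, 0], 0, -1],
    [[0, -30, 0], 0, -1],
    [[0, -45, 0], 0.5, -1],
    [[0, -60, 0], 1, -1],
    [[0, -75, 0], 1, -1],
    [[0, -87, 0], 1, -1],
    [[0, -95, 0], 1, -1],
    [[0, -100, 0], 1, -1],
    [[0, -100, 0], 1, -1],
    [[0, -100, 0], 1, -1],
  ],
)

```text
t: 12.6
tcp_pos: [0.495, 0.2337, 0.2185]
orientation: [3.141, -0.0, 1.554]
wrist_force: [-0.2, -0.2, -3.3]
width: 0.171
```

Run:
```python
from h import *
c=grab('wrist','w7'); grab('top','t7'); o=bot.get_obs(); print(o['t'],o['tcp_pos'],o['orientation'],o['wrist_force'],o['width'])
w=c["frame"][60:300,130:390]; cv2.imwrite("pics/w7c.png",cv2.resize(w,None,fx=2.5,fy=2.5,interpolation=cv2.INTER_CUBIC)[:,:,::-1])
```

```text
12.7 [0.49512815 0.23368839 0.21847771] [ 3.14124102e+00 -1.73090148e-04  1.55369970e+00] [ 0.26151918 -0.28650763 -3.54174068] 0.17653884180006058
```

View pics/w7c.png

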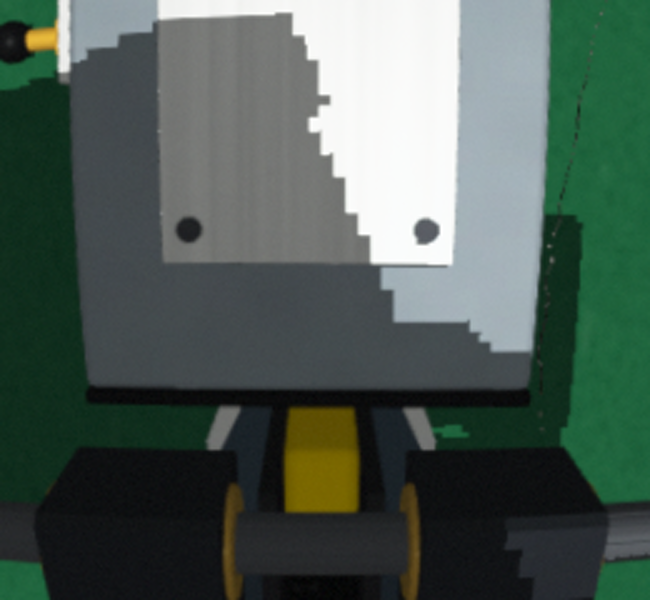

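The reader roof spans crop x = 88-528 at its front edge (y about 388), and the nose is centred below it at x = 208-435.

Run:
```python
from h import *
R=lambda a:np.round(np.array(a)*1000,1).tolist()
c=load("w7","wrist"); q=lambda L:[[130+(a+.5)/2.5-.5,60+(b+.5)/2.5-.5] for a,b in L]
P=onplane(c,q([(88,388),(528,388),(80,250),(540,250),(71,110),(549,110)]),.074)
print("front",R(P[:2,:2]),"mid",R(P[2:4,:2]),"far",R(P[4:,:2]))
m=[(P[i]+P[i+1])/2 for i in(0,2,4)]; print(R(m)); print("yaw",-np.degrees(np.arctan2(m[2][0]-m[0][0],m[2][1]-m[0][1])))
print("nose",R(onplane(c,q([(207,448),(436,448)]),.012)[:,:2]))
print("plate screws",R(onplane(c,q([(188,230),(427,230)]),.075)[:,:2]))
c=load("t7","top"); hsv=cv2.cvtColor(c["frame"],cv2.COLOR_RGB2HSV)
b=(hsv[...,0]>100)&(hsv[...,0]<125)&(hsv[...,1]>150); b[:,:180]=0; b[:170]=0; b[245:]=0; b[:,300:]=0
for k in big(b,2): print(cv2.boundingRect(k), onplane(c,[cv2.minAreaRect(k)[0]],.06))
```

```text
front [[453.2, 267.5], [534.0, 266.1]] mid [[454.5, 293.2], [534.6, 291.7]] far [[454.5, 317.6], [535.5, 316.0]]
[[493.6, 266.8, 74.0], [494.5, 292.4, 74.0], [495.0, 316.8, 74.0]]
yaw -1.6246091311173858
nose [[463.7, 225.3], [527.4, 224.2]]
plate screws [[474.3, 296.1], [514.3, 295.3]]
(200, 205, 8, 4) [[0.49018454 0.08431211 0.06      ]]
```

Emit:
play_rows(
  plan=[
    [[0, -1, 0], 0, -1],
    [[0, -1.5, 0], 0, -1],
    [[0, -1.5, 0], 0, -0.2],
    [[0, -1.5, 0], 0, -0.2],
    [[0, -1.5, 0], 0, -0.2],
    [[0, -1.5, 0], 0, -0.2],
    [[0, -1.5, 0], 0, -0.2],
    [[0, -1.5, -15], 0, -0.2],
    [[0, -1.5, -50], 0, -0.2],
    [[0, -1.5, -100], 0, -0.2],
    [[-40, -1.5, -150], 0, -0.2],
    [[-90, -1.5, -150], 0, -0.2],
    [[-130, -1.5, -150], 0, -0.2],
    [[-146, -1.5, -150], 0, -0.2],
    [[-146, -1.5, -150], 0, -0.2],
    [[-146, -1.5, -150], 0, -0.2],
  ],
)

```text
t: 14.3
tcp_pos: [0.4907, 0.0878, 0.3692]
orientation: [3.141, -0.0, 1.553]
wrist_force: [-0.5, 0.6, -0.9]
width: 0.402
```

Run:
```python
from h import *
R=lambda a:np.round(np.array(a)*1000,1).tolist()
c=grab('wrist','w8'); o=bot.get_obs(); print(o['t'],o['tcp_pos'],o['orientation'],o['wrist_force'],o['width'])
hsv=cv2.cvtColor(c["frame"],cv2.COLOR_RGB2HSV)
b=(hsv[...,0]>100)&(hsv[...,0]<125)&(hsv[...,1]>150); 
for k in big(b,3): print("blue",cv2.boundingRect(k), cv2.minAreaRect(k))
y=(hsv[...,0]>18)&(hsv[...,0]<36)&(hsv[...,1]>130)
for k in big(y,3): print("yel",cv2.boundingRect(k))
p=o['tcp_pos'].copy(); p[2]=.06; print("grasp proj",proj(c,p))
cv2.imwrite("pics/w8c.png",cv2.resize(c["frame"][:300],(800,469))[:,:,::-1])
```

```text
14.35 [0.49077923 0.0882229  0.36894664] [ 3.14106124e+00 -1.68847910e-04  1.55394669e+00] [-0.2467042   0.32957108 -0.34495985] 0.39820737484432944
blue (3, 0, 90, 101) ((64.69889831542969, 63.27621078491211), (58.096038818359375, 131.32559204101562), 35.374752044677734)
blue (29, 32, 42, 53) ((50.861995697021484, 58.51357650756836), (39.216819763183594, 51.99760437011719), 70.34617614746094)
blue (29, 0, 41, 43) ((49.0, 21.0), (42.0, 40.0), 90.0)
yel (149, 302, 255, 26)
yel (248, 27, 21, 33)
yel (321, 253, 12, 47)
grasp proj [[257.36186531 185.91736956]]
```

View pics/w8c.png

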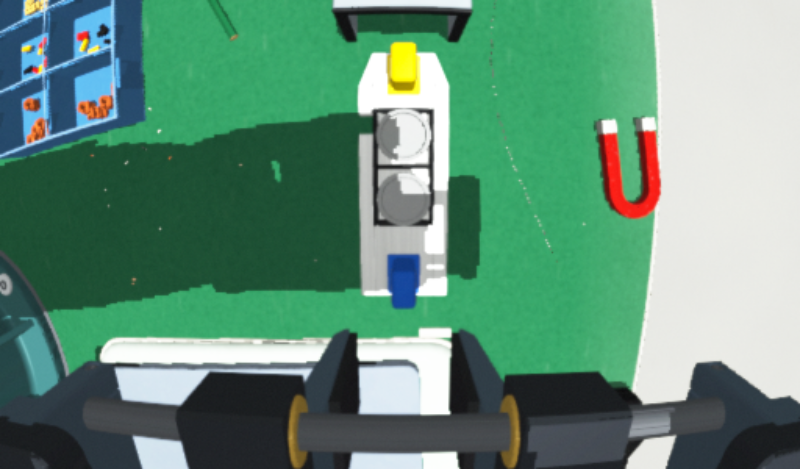

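The carrier is loose and straight, both pots are seated, and the blue handle top is near crop (403,290). The projected grasp point is at (402,290), and the reader mouth is centred at x≈403. I descend and grip.

Emit:
play_rows(
  plan=[
    [[0, 0, 50], 0, -0.2],
    [[0, 0, 95], 0, -0.2],
    [[0, 0, 125], 0, -0.2],
    [[0, 0, 143], 0, -0.2],
    [[0, 0, 150], 0, -0.2],
    [[0, 0, 150], 0, -0.2],
    [[0, 0, 150], 0, -0.2],
    [[0, 0, 150], 0, -1],
    [[0, 0, 150], 0, -1],
    [[0, 0, 150], 0, -1],
    [[0, 0, 150], 0, -1],
    [[0, 0, 150], 0, -1],
    [[0, 0, 150], 0, -1],
  ],
  squeeze=25,
)

```text
t: 15.65
tcp_pos: [0.491, 0.0877, 0.2191]
orientation: [3.141, -0.0, 1.554]
wrist_force: [-1.9, 0.5, 8.1]
width: 0.174
```

Emit:
play_rows(
  plan=[
    [[5, 0, -0.5], 0, -1],
    [[14, 0, -0.5], 0.3, -1],
    [[26, 0, -0.5], 0.3, -1],
    [[40, 0, -0.5], 0.3, -1],
    [[54, -0.2, -0.5], 0.3, -1],
    [[68, -0.3, -0.5], 0.3, -1],
    [[80, -0.3, -0.5], 0.3, -1],
    [[88, -0.4, -0.5], 0.3, -1],
    [[92, -0.4, -0.5], 0.3, -1],
    [[92, -0.4, -0.5], 0.3, -1],
    [[92, -0.4, -0.5], 0.3, -1],
  ],
)

```text
t: 16.75
tcp_pos: [0.492, 0.1804, 0.2191]
orientation: [3.141, -0.001, 1.549]
wrist_force: [-0.0, 4.2, 4.2]
width: 0.175
```

Run:
```python
from h import *
c=grab('wrist','w9'); o=bot.get_obs(); print(o['t'],o['tcp_pos'],o['orientation'],o['wrist_force'],o['wrist_torque'],o['width'])
```

```text
16.8 [0.49197612 0.18020094 0.2190704 ] [ 3.14107084e+00 -5.18559564e-04  1.54877805e+00] [-0.29376949  4.41241087  4.5810471 ] [ 0.5768194   0.15474042 -0.04027251] 0.17323590478886866
```

Emit:
play_rows(
  plan=[
    [[4, 0, -0.3], 0, -1],
    [[9, 0, -0.3], 0, -1],
    [[14, 0, -0.3], 0, -1],
    [[19, 0, -0.3], 0, -1],
    [[24, 0, -0.3], 0, -1],
    [[29, 0, -0.3], 0, -1],
    [[34, 0, -0.3], 0, -1],
    [[38, 0, -0.3], 0, -1],
    [[41, 0, -0.3], 0, -1],
    [[44, 0, -0.3], 0, -1],
    [[44, 0, -0.3], 0, -1],
  ],
)

```text
t: 17.9
tcp_pos: [0.4928, 0.2242, 0.2191]
orientation: [3.141, -0.001, 1.548]
wrist_force: [1.3, 8.7, -5.7]
width: 0.173
```

Emit:
play_rows(
  plan=[
    [[1, 0, 0], 0, -1],
    [[2, 0, 0], 0, -1],
    [[3, 0, 0], 0, -1],
    [[3, 0, 0], 0, -1],
  ],
)

```text
t: 18.3
tcp_pos: [0.4927, 0.2266, 0.2191]
orientation: [-3.141, 0.0, 1.549]
wrist_force: [-0.3, 0.2, -0.8]
width: 0.172
```

Emit:
play_rows(
  plan=[
    [[1, 0, 0], 0, -1],
    [[2, 0, 0], 0, -1],
    [[2, 0, 0], 0, -1],
  ],
)

```text
t: 18.6
tcp_pos: [0.4927, 0.2278, 0.2191]
orientation: [-3.14, 0.002, 1.549]
wrist_force: [-0.5, -17.1, 5.7]
width: 0.179
```

Emit:
play_rows(
  plan=[
    [[1, 0, 0], 0, -1],
    [[1, 0, 0], 0, -1],
    [[1, 0, 0], 0, -1],
  ],
)

```text
t: 18.9
tcp_pos: [0.4927, 0.2282, 0.219]
orientation: [-3.14, 0.003, 1.549]
wrist_force: [0.8, -27.0, 8.7]
width: 0.173
```

Run:
```python
from h import *
R=lambda a:np.round(np.array(a)*1000,1).tolist()
o=bot.get_obs(); print(o['t'],o['tcp_pos'],o['orientation'],o['wrist_force'],o['width'])
c=grab('wrist','w10'); t=grab('top','t10'); s=grab('scene','s10')
a=cv2.resize(c["frame"][60:300,110:400],(580,480)); cv2.imwrite("pics/w10c.png",a[:,:,::-1])
```

```text
18.9 [0.49268523 0.22817331 0.21903592] [-3.13953123e+00  3.07033088e-03  1.54926021e+00] [  0.7695103  -26.99559566   8.72563854] 0.17340022654201373
```

View pics/w10c.png

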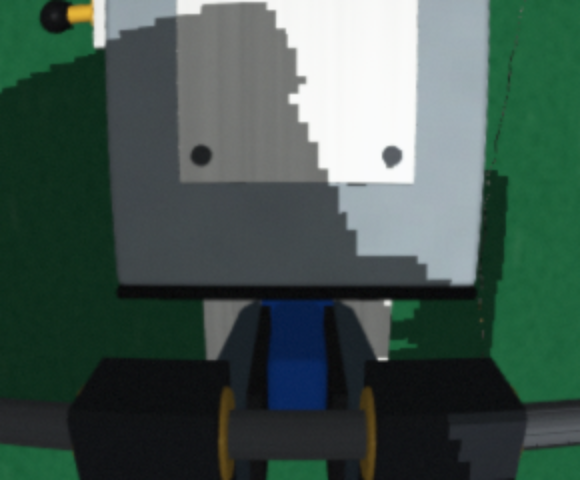

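The blue handle has its front part under the roof edge (crop y about 295) and is still gripped. The hard stop at y = 0.2282 matches the expected home position of 0.2288. Next is a gentle tug back in small steps.

Emit:
play_rows(
  plan=[
    [[-1, 0, 0], 0, -1],
    [[-2, 0, 0], 0, -1],
    [[-3, 0, 0], 0, -1],
    [[-3.5, 0, 0], 0, -1],
    [[-3.5, 0, 0], 0, -1],
  ],
)

```text
t: 19.55
tcp_pos: [0.4928, 0.2262, 0.2191]
orientation: [-3.141, 0.0, 1.549]
wrist_force: [-0.4, -0.4, -4.3]
width: 0.171
```

Run:
```python
from h import *
for n in("w1","w7","w10"):
    c=load(n,"wrist"); g=cv2.cvtColor(c["frame"],cv2.COLOR_RGB2GRAY)
    u,v=proj(c,[[.4936-.0415-.043,.338,.0065]])[0]
    x0,y0=int(u)-22,int(v)-16; m=np.zeros(g.shape,np.uint8); s=np.s_[max(0,y0):y0+32,x0:x0+36]
    m[s]=(c["frame"][s].max(2)<45); k=big(m,1)
    if k: ce=cv2.minEnclosingCircle(k[0]); print(n,(u,v),ce,onplane(c,[ce[0]],.0065))
o=bot.get_obs(); print(o['t'],o['tcp_pos'],o['wrist_force'])
```

```text
w1 (np.float64(182.06352936612052), np.float64(72.47402741918576)) ((186.0, 71.5), 2.6926822662353516) [[0.41561913 0.33918504 0.0065    ]]
w7 (np.float64(126.66355443053016), np.float64(78.96893410016479)) ((135.0, 76.5), 8.500100135803223) [[0.41542517 0.33893513 0.0065    ]]
w10 (np.float64(129.81053502835806), np.float64(70.18927151670877)) ((138.0, 67.75), 8.310484886169434) [[0.41526554 0.33887763 0.0065    ]]
19.55 [0.49280259 0.22618971 0.21909408] [-0.38502469 -0.44216787 -4.34782945]
```

The bolt's ball end is back where it stood at rest (x = 0.4153, against 0.4154 before), so the bolt has snapped in. I carry on with the tug.

Emit:
play_rows(
  plan=[
    [[-0.5, 0, 0], 0, -1],
    [[-1, 0, 0], 0, -1],
    [[-1, 0, 0], 0, -1],
  ],
)

```text
t: 19.85
tcp_pos: [0.4929, 0.2251, 0.2192]
orientation: [-3.142, 0.0, 1.549]
wrist_force: [0.1, -0.8, -4.4]
width: 0.177
```

Emit:
play_rows(
  plan=[
    [[-0.5, 0, 0], 0, -1],
    [[-0.5, 0, 0], 0, -1],
  ],
)

```text
t: 20.05
tcp_pos: [0.4929, 0.2248, 0.2193]
orientation: [3.141, -0.0, 1.549]
wrist_force: [0.4, 2.4, -5.7]
width: 0.177
```

Emit:
play_rows(
  plan=[
    [[-0.5, 0, 0], 0, -1],
    [[-0.5, 0, 0], 0, -1],
  ],
)

```text
t: 20.25
tcp_pos: [0.4928, 0.2245, 0.2192]
orientation: [3.141, -0.001, 1.548]
wrist_force: [-1.8, 8.2, -7.0]
width: 0.173
```

Emit:
play_rows(
  plan=[
    [[-0.5, 0, 0], 0, -1],
    [[-0.5, 0, 0], 0, -1],
  ],
)

```text
t: 20.45
tcp_pos: [0.4928, 0.2242, 0.2192]
orientation: [3.141, -0.001, 1.548]
wrist_force: [-3.0, 11.4, -8.0]
width: 0.175
```

Emit:
play_rows(
  plan=[
    [[-0.2, 0, 0], 0, -1],
    [[-0.2, 0, 0], 0, -1],
    [[-0.2, 0, 0], 0, -1],
    [[-0.2, 0, 0], 0, -1],
  ],
)

```text
t: 20.85
tcp_pos: [0.4928, 0.2241, 0.2192]
orientation: [3.141, -0.001, 1.548]
wrist_force: [-2.6, 13.4, -9.3]
width: 0.174
```

Emit:
play_rows(
  plan=[
    [[1, 0, 0.3], 0, -1],
    [[2, 0, 0.6], 0, -1],
    [[2.5, 0, 0.6], 0, -1],
    [[2.5, 0, 0.6], 0, -0.2],
    [[2.5, 0, 0.6], 0, -0.2],
    [[2.5, 0, 0.6], 0, -0.2],
    [[2.5, 0, 0.6], 0, -0.2],
    [[2.5, 0, 0.6], 0, -0.2],
    [[2.5, 0, -10], 0, -0.2],
    [[2.5, 0, -40], 0, -0.2],
    [[0, 0, -90], 0, -0.2],
    [[-50, 0, -140], 0, -0.2],
    [[-100, 0, -160], 0, -0.2],
    [[-100, 0, -160], 0, -0.2],
    [[-100, 0, -160], 0, -0.2],
  ],
)

```text
t: 22.35
tcp_pos: [0.4908, 0.1216, 0.3818]
orientation: [3.138, -0.001, 1.546]
wrist_force: [0.7, -0.2, -0.6]
width: 0.403
```

Run:
```python
from h import *
R=lambda a:np.round(np.array(a)*1000,1).tolist()
c=grab('wrist','w11'); o=bot.get_obs(); print(o['t'],o['tcp_pos'],o['wrist_force'],o['width'])
m=c["frame"].max(2)<45; m[:, :150]=0; m[:,225:]=0; m[120:]=0
for k in big(m.astype(np.uint8),3): ce=cv2.minEnclosingCircle(k); print(ce,R(onplane(c,[ce[0]],.0065)))
cv2.imwrite("pics/w11c.png",cv2.resize(c["frame"][:240,130:390],(780,600))[:580,:,::-1] if 0 else cv2.resize(c["frame"][:230,130:390],(650,575))[:,:,::-1])
```

```text
22.4 [0.49065737 0.1226167  0.38072889] [ 0.72147402  0.57127531 -0.42292644] 0.40109478974381413
((219.0, 49.5), 7.43313455581665) [[450.5, 271.4, 6.5]]
((189.0, 1.5), 3.3542017936706543) [[414.8, 337.1, 6.5]]
```

View pics/w11c.png

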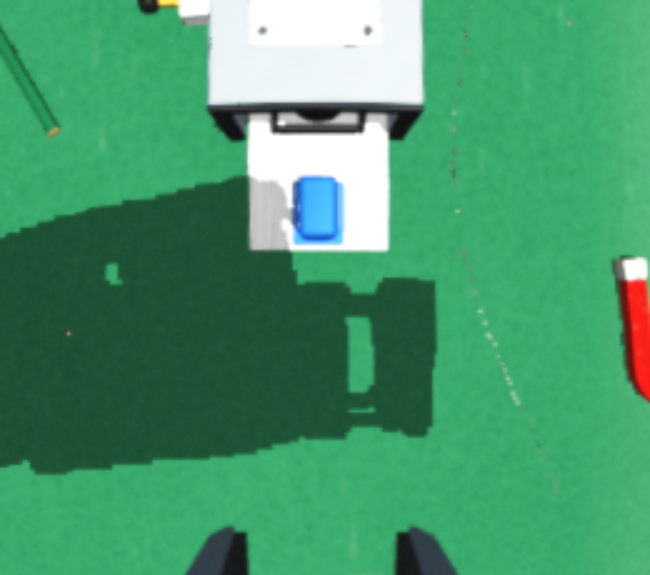

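The tail edge is at crop row 250, the blue handle stands free, and the pot is upright in its pocket at the mouth. The bolt's ball end is in its rest place (x = 0.415). I run a last check of depth and then hand in.

Run:
```python
from h import *
c=load("w11","wrist"); q=lambda a,b:[130+a/2.5,b/2.5]
T=onplane(c,[q(249,250),q(388,250)],.012); H=onplane(c,[q(318,208)],.06); print(T,H, "depth", T[:,1].mean()+.090-.2668, H[0,1]+.073-.2668)
print(bot.get_obs()['wrist_force']); print(bot.sign_off())
```

```text
[[0.46177356 0.20945578 0.012     ]
 [0.52615918 0.20782532 0.012     ]] [[0.49408141 0.22464659 0.06      ]] depth 0.031840548053576445 0.030846589685887604
[ 0.72147402  0.57127531 -0.42292644]
the job is handed in; nothing more can be done
None
```

I drew the carrier out of the warming station by its yellow handle and slid it round the laptop through the gap. I then let go, took it by the blue handle and pushed it into the reader until it latched. I handed the job in at about 22 s of the 72 s allowed; the hand-in gave no verdict.

- **Gap:** the carrier was gripped on the gap's centre line, with about 18 mm measured clearance each side of it. The contact forces on the laptop, pouch and adapter cannot be read directly, but no sideways load showed on the wrist.
- **Push home:** it met a hard stop at 27 N of push, with the hand at y = 0.2282 m against 0.2288 m expected. The bolt's ball end was back at its starting place (x = 0.415 m), so the bolt had sprung out.
- **Tug:** I held a pull of about 13 N at the wrist for 0.4 s, 13.4 N at the last reading. The carrier did not come out. The upward pull on the handle was about 9 N at that moment.
- **Final state:** the gripper was clear, with no wrist load. The last picture shows the carrier straight in the reader and the rear pot in its pocket. The front pot is hidden inside the tunnel and was last seen upright before the push.
- **Disagreement:** the last picture puts the carrier 31 to 32 mm deep. The hand position puts it at about 33 to 34 mm. The picture is only good to about 2 mm, so the margin over the 30 mm limit is small by that reading.

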